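# Put the gel comb away and slide the case lid shut

## Task

Put the gel comb away: lay it flat in the open bay of the white comb case, then slide the case's flush grey lid fully shut over it and let go. The lid has no handle, so drag it by pressing a fingertip down on it, firmly enough not to slip but gently, since it is thin and cracks under more than about 22 N. Leave the timer, the marker pen, the petri dish and the yellow tape roll where they are.

Things in the scene. Friction and masses are not known exactly. Their poses are not given: they have to be found in the camera images.
- comb_bar (a point): gel comb: white plastic, lying flat on a closed dark blue notebook (11 mm thick), 150 mm long (its y), 27 mm wide (x), 10 mm high, about 30 g; take it across the bar. The point is the middle of its solid bar, 5 mm over its underside. The bar is 10 mm wide (x -5 to +5 mm from here) and 150 mm long; thin teeth, 3 to 6 mm over the underside, stick out from it to x = +23 mm.
- case: comb case, fixed to the worktop: white plastic, 178 mm along x, 188 mm along y, rim 43 mm high; origin at the centre of its underside. The half at -x is an open bay; the half at +x is a deck under the parked grey lid. Outer walls 6 mm thick. The robot may press on case and lid with at most 22 N.
- bay (a point): centre of the bay's floor, 20 mm above the worktop, axes as the case. The bay measures 76 mm along x by 176 mm along y (166 mm between the lips at the rim) and is 23 mm deep to the rim. At the start the lid may overhang it by up to 4 mm at the +x side.
- lid_parked (a point): nominal centre of the lid's top when fully open, 38 mm above the worktop, fixed to the case, axes as the case. The real top may lie up to 3 mm higher or lower (worn guides), so feel for it; it is 1 to 8 mm below the rim. The lid is a rigid grey plate, 84 mm along x, 174 mm along y, 4 mm thick, with fine flat black lines at its middle and no handle.
- lid (a joint): how far the lid is open, m: 0 fully shut (end stop), 0.080 fully open; starts at 0.072 to 0.080. Its centre stands this much minus 0.080 along the case's x from point lid_parked; it closes towards -x and stays where left. It is slippery (friction with a fingertip 0.34 to 0.46), needs 3 to 4 N sideways, so wants a downward press of 13 to 16 N, and does not yield under pressing.
- timer: bystander: white timer, 64 x 66 x 19 mm; origin under its centre
- marker: bystander: marker pen lying down, 134 mm long along y, 14 mm high; origin under its centre
- petri_dish: bystander: petri dish, 92 mm across, 15 mm high; origin under its centre
- tape_roll: bystander: roll of yellow tape, 61 mm across, 19 mm high; origin under its centre

How it is judged:
On the way:
1. the comb lies flat in the bay, let go, with the lid still open (z of comb_bar in the frame of bay between 0.002 and 0.008 m and x of comb_bar in the frame of bay between -0.038 and 0.038 m and y of comb_bar in the frame of bay between -0.015 and 0.015 m and angle between comb_bar's own z axis and vertical below 0.12 rad and contact force between the fingers and comb below 0.1 N and value of joint lid above 0.04 m), for 0.2 s.
At the end, for the whole second after the job is handed in: the lid is shut to within 4 mm of its stop and the comb lies flat (within 0.12 rad) on the floor of the bay underneath (value of joint lid below 0.004 m and z of comb_bar in the frame of bay between 0.002 and 0.008 m and x of comb_bar in the frame of bay between -0.038 and 0.038 m and y of comb_bar in the frame of bay between -0.015 and 0.015 m and angle between comb_bar's own z axis and vertical below 0.12 rad); the robot touches nothing.
It fails at once if the robot presses on the case or its lid with more than 22 N (contact force between any of the fingers, the arm and case above 22 N).
It fails at once if a bystander (timer, marker pen, petri dish, tape roll) is shifted by more than 20 mm (distance of any of timer, marker, petri_dish, tape_roll from where it was at the start of the episode above 0.02 m).
It also fails if it takes over 61 s, if anything falls off the work surface, if the arm or the gripper's body presses on something with over 40 N, if the wrist force passes 120 N, or if a joint passes its speed limit or range.

## Robot

A 6-joint arm with a two-finger parallel gripper is mounted at the origin on a cart in front of the work surface, level with it; the furniture and walls round the work are solid. World frame = base frame: x ahead of the robot, y to its left, z up, the work surface at z = 0. Lengths are in m, angles in rad, forces in N, time in s.
With the tool pointing down it reaches from about 0.3 to 0.775 m from the base axis. Payload 14.6 kg.
Tool frame: the origin (TCP) lies on the centre line of the jaws, within the pads' length; the fingertips stand 19 mm ahead of it and the grasp point (between the pads) is the TCP; z points along the fingers, y is the direction in which the jaws open and shut (so a half turn about z gives the same grasp; the last joint's range is limited). The gripper opens to 94 mm and grips with 3 to 60 N. Pads are 16 mm wide; open, the fingers measure 119 mm over their backs; the gripper's body (75 mm by 177 mm) begins 78 mm behind the grasp point.
Start: joints at [1.166, 0.3, 1.521, -0, 1.321, -0.067], TCP at [0.182, 0.519, 0.224] pointing down, gripper open.
Joint ranges: [-3.03, 3.03], [-0.79, 2.21], [0.23, 2.52], [-1.04, 4.18], [0, 3.07], [-2.55, 2.55]. Speed limits (rad/s): [2.22, 2.22, 2.57, 3.14, 3.14, 3.14].

## Interface

Orientations are given as [roll, pitch, yaw] about the fixed x, y, z axes, in that order (R = Rz(yaw) Ry(pitch) Rx(roll)).
In Python, from station import ctrl gives the robot as it stands. The module is installed in compiled form; this text tells all that it offers.
- The arm moves only by the shell command python3 -m creep 'ROWS' [FORCE]. ROWS is a JSON object of lists of equal length, an entry for each row: "translation": the shift along the world's x, y, z in mm, a list of three; "yaw": the turn about the world's z in rad; "gripper": the closure in counts, from 0 (fully open) to 255 (shut). A call has 1 to 5 rows; each row is the pose to reach, as a shift and turn from the pose measured when the call began; what a row does not reach only later rows make up. A row lasts 1/12 s, in which the tool goes at most 41.7 mm and 7.16 degrees, less where a joint would pass 70% of its speed; a pose out of reach is approached as far as the arm can. A call with a gripper value outside its range is refused whole. The fingers move at their own pace and stop on an object; FORCE is the grip in N (left out, the last holds). Time passes only in rows, so rows that repeat a pose let the fingers close. It gives the time, the measured TCP pose, the force and the opening at its end, in the units of the state.
- ctrl.get_obs(): the state, without advancing time (a new reading comes with each control period).
- ctrl.camera(name): name is "side" or "top"; returns a dict with "pixels" (420x560x3 uint8, red, green, blue), "depth" (420x560 float32, m along the optical axis (not along the pixel's ray), 0 where there is no reading), "fx", "fy", "cx", "cy" (pixels), "dist" ([k1, k2, p1, p2, k3] as OpenCV has them; the pictures are not rectified), "R" (3x3) and "t" (3): a world point X has camera coordinates R X + t. Camera axes: x right, y down, z forward; pixel columns grow to the right and rows downward; lengths in m; the calibration is good to about 2 mm. A picture is of the moment at which its call begins.
- ctrl.hand_in(): hands the job in, once; it reports no verdict.
The state is a dict: "time_s": time; "qpos": joint angles; "joint_vel": joint speeds; "tau": joint torques, N m; "ee_pos": TCP position; "eef_rot": TCP orientation; "force": force on the tool from outside, world axes, zero at the start; "moment": the same for the moment, N m; "grip_width": finger opening in m.
Only numpy, scipy, OpenCV 4.12 (cv2) and the standard library are available. Lean on these libraries where they do the work, as an engineer would, in place of code of your own. Each camera call takes 0.05 s, during which the arm holds its last target. There are 200 camera calls.

## Working session

There is one attempt and no reset: what is moved stays moved. The work goes in short steps, Python scripts to look and compute and a shell command to move; the robot and the scene stay as the last step left them, time stands still between calls to the robot, and variables do not carry over. Pictures are saved under pics/ and viewed, about 8 in all and at most 12, crops included, and the job is handed in when it is done.

```bash
mkdir -p pics; cat > h.py <<'E'
import numpy as np,cv2
from station import ctrl
def grab(n):
    c=ctrl.camera(n);c['K']=np.array([[c['fx'],0,c['cx']],[0,c['fy'],c['cy']],[0,0,1.]]);return c
def world(c,px,z):
    p=cv2.undistortPoints(np.array(px,float).reshape(-1,1,2),c['K'],np.array(c['dist']))[:,0]
    d=np.c_[p,np.ones(len(p))]@c['R'];o=-np.array(c['R']).T@c['t']
    return o+d*((z-o[2])/d[:,2])[:,None]
def cloud(c):
    h,w=c['depth'].shape;u,v=np.meshgrid(np.arange(w),np.arange(h))
    p=cv2.undistortPoints(np.stack([u,v],-1).reshape(-1,1,2).astype(float),c['K'],np.array(c['dist']))[:,0]
    P=np.c_[p,np.ones(len(p))]*c['depth'].reshape(-1,1)
    return ((P-np.array(c['t']))@np.array(c['R'])).reshape(h,w,3)
def save(c,n): cv2.imwrite('pics/'+n,c['pixels'][:,:,::-1])
E
python3 - <<'E'
from h import *
import pickle
for n in('top','side'):
    c=grab(n);save(c,n+'0.png');pickle.dump(c,open(n+'0.pkl','wb'));print(n,-np.array(c['R']).T@c['t'],np.array(c['R'])[2])
print(ctrl.get_obs())
E
```

```text
top [0.48045711 0.01562139 1.47588107] [ 5.53883996e-02 -2.79362471e-04 -9.98464845e-01]
side [0.99560142 0.61857974 1.44805286] [-0.26026656 -0.39270228 -0.88206929]
{'time_s': 0.1, 'qpos': array([ 1.16642350e+00,  3.00418182e-01,  1.52147251e+00, -1.41445154e-05,
        1.32068058e+00, -6.65561984e-02]), 'joint_vel': array([ 0.00070372, -0.00175424, -0.00155536, -0.00125226,  0.0017911 ,
       -0.00076945]), 'tau': array([ 2.33444822e-03, -5.32638323e+01, -3.53286231e+01,  7.09785079e-02,
        2.34153948e-02, -8.26861583e-05]), 'ee_pos': array([0.18219251, 0.51874225, 0.22396127]), 'eef_rot': array([-3.14061528e+00, -5.14149282e-05,  2.80377951e+00]), 'force': array([-0.78488372, -0.07045966, -0.11397723]), 'moment': array([-0.04843273,  0.01409454,  0.00015961]), 'grip_width': 0.0938928957428356}
```

View pics/top0.png

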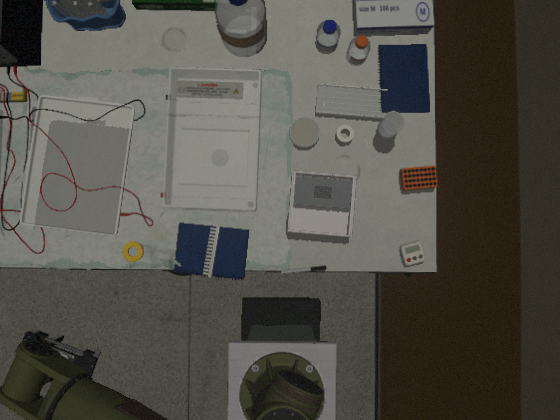

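View pics/side0.png

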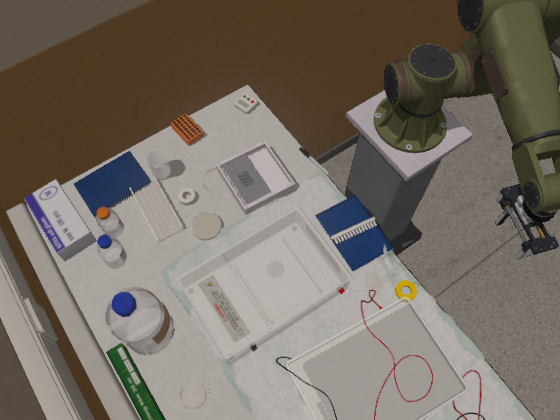

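The top view (up = +x, left = +y) shows the comb on the notebook at about (211,250). The case is at (322,206), with the grey lid in its upper half and the bay below. The marker is near (310,268), the tape at (133,252) and the timer at (412,254). In the side view the comb is at (353,233) and the case at (257,177).

```bash
python3 - <<'E'
from h import *
import pickle
t=pickle.load(open('top0.pkl','rb'));s=pickle.load(open('side0.pkl','rb'))
a=cv2.resize(t['pixels'][210:290,165:245],None,fx=5,fy=5,interpolation=cv2.INTER_CUBIC)
b=cv2.resize(t['pixels'][165:245,282:362],None,fx=5,fy=5,interpolation=cv2.INTER_CUBIC)
c=cv2.resize(s['pixels'][190:270,310:390],None,fx=5,fy=5,interpolation=cv2.INTER_CUBIC)
d=cv2.resize(s['pixels'][140:220,215:295],None,fx=5,fy=5,interpolation=cv2.INTER_CUBIC)
im=np.vstack([np.hstack([a,b]),np.hstack([c,d])])
cv2.imwrite('pics/crop.png',cv2.resize(im,(600,600))[:,:,::-1])
for n,k,(x0,x1,y0,y1) in(('top',t,(170,250,220,280)),('side',s,(314,395,195,270))):
    W=cloud(k)
    g=k['pixels'].astype(int);sub=g[y0:y1,x0:x1]
    m=((sub.min(2)>110)).astype(np.uint8)
    nl,lab,st,ce=cv2.connectedComponentsWithStats(m)
    # surround blue
    for i in range(1,nl):
        if st[i,4]>30:
            q=np.argwhere(lab==i)[:,::-1]+[x0,y0]
            print(n,st[i],ce[i]+[x0,y0],cv2.minAreaRect(q.astype(np.float32)), np.median(W[q[:,1],q[:,0]],0))
    bl=np.argwhere((sub[:,:,2]>sub[:,:,0]+30))+[y0,x0]
    print('blue z',np.median(W[bl[:,0],bl[:,1]],0))
E
```

```text
top [  0   0  80  57 810] [206.5382716  232.30617284] ((209.5, 248.0), (56.0, 79.0), 90.0) [0.49266041 0.21117887 0.00566395]
top [76 11  4 31 62] [248.30645161 248.70967742] ((247.5, 246.0), (30.0, 3.0), 90.0) [0.42191475 0.10280133 0.00401039]
blue z [0.40064472 0.19684495 0.01141795]
side [   0    0   63   75 1825] [331.58465753 235.65863014] ((345.0, 232.0), (74.0, 62.0), 90.0) [0.49997715 0.21023678 0.02160724]
side [ 43  51  38  24 443] [381.31151242 261.81264108] ((375.5, 257.5), (23.0, 37.0), 90.0) [0.41238742 0.33098635 0.00823906]
blue z [0.42243501 0.22789422 0.01122544]
```

View pics/crop.png

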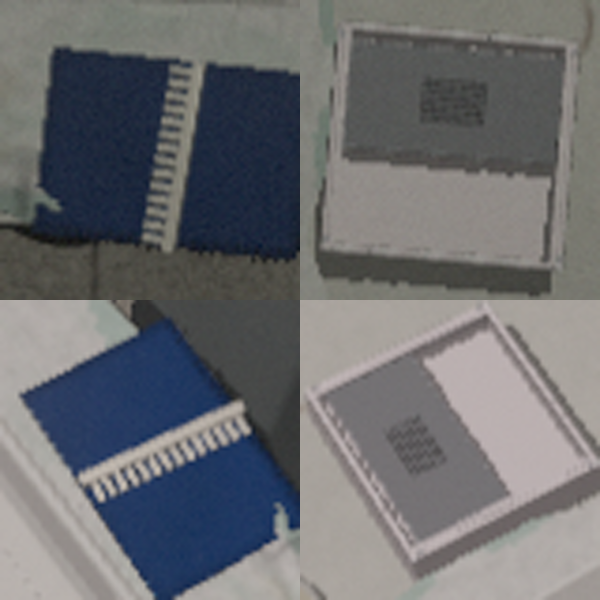

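The crops show the comb bar with its teeth on the +y side, running about along world x. The case is slightly yawed, with the bay on the robot's side. I'll compute positions from these picked points in both views.

```bash
python3 - <<'E'
from h import *
import pickle
t=pickle.load(open('top0.pkl','rb'));s=pickle.load(open('side0.pkl','rb'))
T=lambda p,o:[(o[0]+x/3.75,o[1]+y/3.75) for x,y in p]
def tri(pt,ps):
    A=[world(t,pt,z) for z in(0,.1)];B=[world(s,ps,z) for z in(0,.1)]
    r=[]
    for i in range(len(pt)):
        a,da=A[0][i],A[1][i]-A[0][i];b,db=B[0][i],B[1][i]-B[0][i]
        k=np.linalg.lstsq(np.c_[da,-db],b-a,rcond=None)[0];r.append((a+da*k[0]+b+db*k[1])/2)
    return np.array(r)
ct=T([(199,63),(168,249)],(165,210));cs=T([(80,180),(244,105)],(310,190))
print('comb tri',tri(ct,cs).round(4))
for k,p in((t,ct),(s,cs)):
    w=world(k,p,.021);d=w[0]-w[1];print(w.round(4),w.mean(0).round(4),np.linalg.norm(d),np.arctan2(d[1],d[0]))
# rim outer corners TL,TR,BR,BL in top image
rt=T([(43,24),(279,44),(255,269),(17,251)],(282,165))
rs=T([(7,90),(110,257),(300,160),(190,6)],(215,140))
print('rim tri',tri(rt,rs).round(4))
for k,p in((t,rt),(s,rs)):
    w=world(k,p,.043);print(w.round(4).tolist(),w.mean(0).round(4),[round(float(np.linalg.norm(w[i]-w[i-1])),4) for i in range(4)])
    for a,b in((0,3),(1,2)):
        d=w[a]-w[b];print(np.arctan2(d[1],d[0]))
    for a,b in((0,1),(3,2)):
        d=w[a]-w[b];print(np.arctan2(d[1],d[0])-np.pi/2)
# lid edge & marks
lt=T([(42,157),(254,174)],(282,165));print('lid edge',world(t,lt,.038).round(4))
lm=T([(153,102)],(282,165));ls=T([(116,145)],(215,140));print('marks',tri(lm,ls),world(t,lm,.038),world(s,ls,.038))
for k,p in((t,lm),(s,ls)):
    W=cloud(k);u,v=map(int,p[0]);print('lid depth z',np.median(W[v-5:v+5,u-5:u+5].reshape(-1,3),0))
E
```

```text
comb tri [[0.4904 0.1913 0.0178]
 [0.3439 0.2143 0.0208]]
[[0.4895 0.1917 0.021 ]
 [0.3447 0.2136 0.021 ]] [0.4171 0.2026 0.021 ] 0.14644465213956837 -0.15046152355895584
[[0.4924 0.1916 0.021 ]
 [0.3431 0.215  0.021 ]] [0.4178 0.2033 0.021 ] 0.1511094942627044 -0.1559813775042519
rim tri [[ 0.6623 -0.0453  0.2738]
 [ 0.6269 -0.2043 -0.2281]
 [ 0.4208 -0.1806 -0.216 ]
 [ 0.5157 -0.0304  0.2773]]
[[0.652, -0.0272, 0.043], [0.6383, -0.21, 0.043], [0.4644, -0.1917, 0.043], [0.4765, -0.0086, 0.043]] [ 0.5578 -0.1094  0.043 ] [0.1765, 0.1834, 0.1749, 0.1835]
-0.10548778916720819
-0.10488826651562116
-0.07465192045469538
-0.06621814339540855
[[0.6399, -0.2092, 0.043], [0.6554, -0.0277, 0.043], [0.4779, -0.0135, 0.043], [0.4657, -0.1915, 0.043]] [ 0.5597 -0.1105  0.043 ] [0.1751, 0.1822, 0.1781, 0.1784]
-0.1016515242008824
-0.0798532968351922
-3.2268881436535697
-3.210036792147149
lid edge [[ 0.5492 -0.0274  0.038 ]
 [ 0.5376 -0.1915  0.038 ]]
marks [[ 0.59295589 -0.11319167  0.03992658]] [[ 0.5927187  -0.11303512  0.038     ]] [[ 0.59277168 -0.11454762  0.038     ]]
lid depth z [ 0.59468618 -0.10930762  0.03927971]
lid depth z [ 0.59499357 -0.12084831  0.03924098]
```

Both views agree. The comb's bar centre is at (0.4175, 0.203, 0.021), with a length of about 149 mm. The case centre is at (0.559, -0.110) with yaw of about -0.085, and the lid top is at about z = 0.039. I'll grip across the whole comb, from bar back to tooth tips, because fingertips on the bar alone would land on the teeth. The target is TCP (0.419, 0.212) with a turn of +0.185.

```bash
python3 -m creep '{"translation":[[24,-31,0],[47,-62,0],[71,-92,0],[95,-123,0],[118,-153,0]],"yaw":[0.04,0.08,0.12,0.16,0.185],"gripper":[92,92,92,92,92]}' 10 && python3 -m creep '{"translation":[[24,-31,-20],[47,-62,-40],[71,-92,-60],[95,-123,-80],[118,-153,-100]],"yaw":[0,0,0,0,0],"gripper":[92,92,92,92,92]}'
```

```text
time_s: 0.52
ee_pos: [0.3008, 0.364, 0.2237]
eef_rot: [-3.14, -0.0, 2.991]
force: [0.8, 0.1, 0.1]
grip_width: 0.064
time_s: 0.93
ee_pos: [0.4136, 0.217, 0.128]
eef_rot: [-3.14, -0.0, 2.991]
force: [1.2, 0.8, -0.4]
grip_width: 0.06
```

```bash
python3 -m creep '{"translation":[[5,-5,-20],[5,-5,-50],[5,-5,-75],[5,-5,-84],[5,-5,-84]],"yaw":[0,0,0,0,0],"gripper":[92,92,92,92,92]}' && python3 - <<'E'
from h import *
a=grab('side');b=grab('top')
im=np.hstack([cv2.resize(a['pixels'][180:280,300:400],(400,400),interpolation=cv2.INTER_CUBIC),cv2.resize(b['pixels'][200:300,160:260],(400,400),interpolation=cv2.INTER_CUBIC)])
cv2.imwrite('pics/g1.png',im[:,:,::-1])
E
```

```text
time_s: 1.35
ee_pos: [0.4176, 0.2115, 0.0423]
eef_rot: [-3.138, -0.003, 2.991]
force: [-0.7, 0.4, -0.5]
grip_width: 0.0599
```

View pics/g1.png

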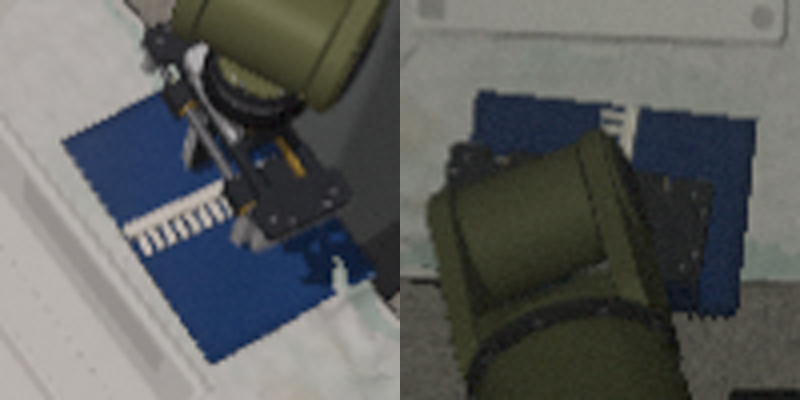

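The fingers straddle the comb: in the side view the tips are at about (193,155) and (243,235) in the left half, one on each side of the bar. I'll go down and close.

```bash
python3 -m creep '{"translation":[[1,0,-5],[1,0,-10],[1,0,-10.5],[1,0,-10.5],[1,0,-10.5]],"yaw":[0,0,0,0,0],"gripper":[92,92,92,130,150]}' 8 && python3 -m creep '{"translation":[[0,0,0],[0,0,0],[0,0,0],[0,0,0],[0,0,0]],"yaw":[0,0,0,0,0],"gripper":[170,190,220,255,255]}'
```

```text
time_s: 1.87
ee_pos: [0.4201, 0.2124, 0.0346]
eef_rot: [-3.141, 0.001, 2.992]
force: [-0.0, 0.2, 0.3]
grip_width: 0.0505
time_s: 2.28
ee_pos: [0.4201, 0.2123, 0.0347]
eef_rot: [-3.141, 0.001, 2.992]
force: [0.0, -1.4, 2.0]
grip_width: 0.0264
```

```bash
python3 -m creep '{"translation":[[0,0,0],[0,0,-3],[0,0,-5],[0,0,-5],[0,0,-5]],"yaw":[0,0,0,0,0],"gripper":[150,150,150,150,150]}' 8 ; python3 -m creep '{"translation":[[0,0,0],[0,0,0],[0,0,0],[0,0,0],[0,0,0]],"yaw":[0,0,0,0,0],"gripper":[190,255,255,255,255]}'
```

```text
time_s: 2.7
ee_pos: [0.4203, 0.2124, 0.03]
eef_rot: [-3.141, 0.001, 2.992]
force: [-2.1, -2.0, 10.2]
grip_width: 0.0391
time_s: 3.12
ee_pos: [0.4204, 0.2125, 0.0301]
eef_rot: [-3.141, 0.002, 2.992]
force: [0.6, 2.2, 3.2]
grip_width: 0.0267
```

```bash
python3 -m creep '{"translation":[[0,0,5],[0,0,20],[0,0,50],[0,0,80],[0,0,100]],"yaw":[0,0,0,0,0],"gripper":[255,255,255,255,255]}' && python3 - <<'E'
from h import *
a=grab('side');b=grab('top')
im=np.hstack([cv2.resize(a['pixels'][150:270,300:420],(400,400),interpolation=cv2.INTER_CUBIC),cv2.resize(b['pixels'][200:300,160:260],(400,400),interpolation=cv2.INTER_CUBIC)])
cv2.imwrite('pics/g2.png',im[:,:,::-1])
E
```

```text
time_s: 3.53
ee_pos: [0.4205, 0.2125, 0.1325]
eef_rot: [3.142, 0.002, 2.992]
force: [0.9, -0.1, -0.4]
grip_width: 0.0266
```

View pics/g2.png

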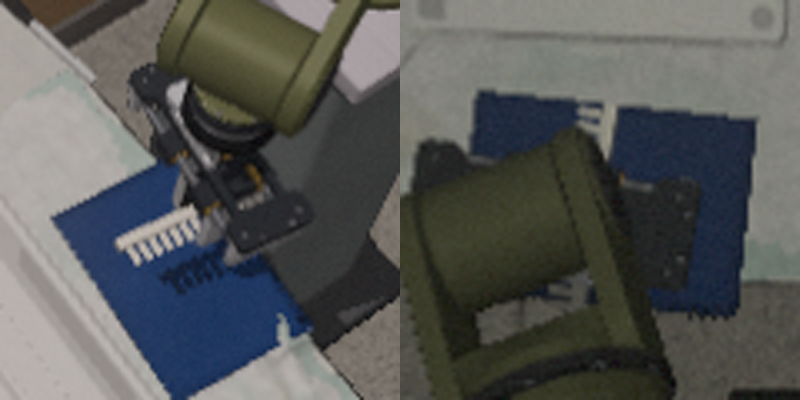

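The comb is held and off the notebook, with its shadow below it; the side crop shows the bar end at (120,242). Grip width holds at 26.6 mm. I'll carry it over the bay, turning by about -1.5 rad.

```bash
python3 -m creep '{"translation":[[6,-21,5],[12,-42,5],[18,-64,5],[24,-85,5],[30,-106,5]],"yaw":[-0.1,-0.2,-0.3,-0.4,-0.5],"gripper":[255,255,255,255,255]}' && python3 -m creep '{"translation":[[6,-21,0],[12,-42,0],[18,-64,0],[24,-85,0],[30,-106,0]],"yaw":[-0.1,-0.2,-0.3,-0.4,-0.5],"gripper":[255,255,255,255,255]}' && python3 -m creep '{"translation":[[6,-21,0],[12,-42,0],[18,-64,0],[24,-85,0],[31,-106,0]],"yaw":[-0.1,-0.2,-0.3,-0.4,-0.5],"gripper":[255,255,255,255,255]}'
```

```text
time_s: 4.05
ee_pos: [0.451, 0.1057, 0.1371]
eef_rot: [3.141, 0.004, 2.487]
force: [0.3, 0.7, -0.0]
grip_width: 0.0267
time_s: 4.47
ee_pos: [0.4805, -0.0014, 0.1359]
eef_rot: [-3.14, 0.003, 1.982]
force: [-0.3, -0.0, -0.2]
grip_width: 0.0268
time_s: 4.88
ee_pos: [0.511, -0.1084, 0.1346]
eef_rot: [-3.138, 0.003, 1.477]
force: [0.5, 0.1, -0.9]
grip_width: 0.027
```

```bash
python3 -m creep '{"translation":[[1,2,-15],[1,2,-30],[1,2,-45],[1,2,-45]],"yaw":[0,0.01,0.01,0.01],"gripper":[255,255,255,255]}' && python3 - <<'E'
from h import *
import pickle
a=grab('side');b=grab('top');pickle.dump((a,b),open('p1.pkl','wb'))
im=np.hstack([cv2.resize(a['pixels'][120:220,205:305],(400,400),interpolation=cv2.INTER_CUBIC),cv2.resize(b['pixels'][160:260,275:375],(400,400),interpolation=cv2.INTER_CUBIC)])
cv2.imwrite('pics/p1.png',im[:,:,::-1])
E
```

```text
time_s: 5.22
ee_pos: [0.51, -0.1061, 0.086]
eef_rot: [-3.132, 0.002, 1.487]
force: [-0.7, 0.5, -0.1]
grip_width: 0.0262
```

View pics/p1.png

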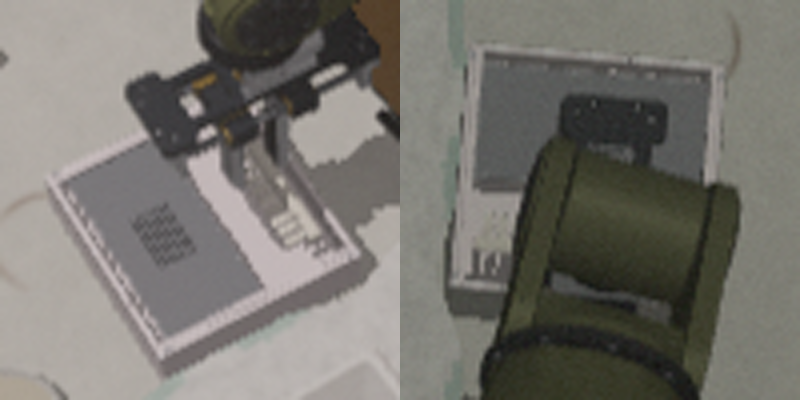

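The comb is over the bay. Its +y end shows in the side crop at about (290,230) and in the top crop at about (490,235). I'll check its pose with depth points.

```bash
python3 - <<'E'
from h import *
import pickle
a,b=pickle.load(open('p1.pkl','rb'))
c,s=np.cos(-.085),np.sin(-.085)
for n,k in(('side',a),('top',b)):
    W=cloud(k).reshape(-1,3);d=W-[.5139,-.1062,0.02]
    q=np.c_[d[:,0]*c+d[:,1]*s,-d[:,0]*s+d[:,1]*c,W[:,2]]
    m=(abs(q[:,0])<.08)&(q[:,1]>.02)&(q[:,1]<.1)&(q[:,2]>.055)&(q[:,2]<.085)
    v=q[m];print(n,len(v),(1000*np.percentile(v,[2,20,50,80,98],axis=0)).round(1))
    for lo in(.02,.03,.04,.05,.06,.07):
        w=v[(v[:,1]>=lo)&(v[:,1]<lo+.01)]
        if len(w):print(lo,len(w),(1000*w.min(0)).round(1),(1000*w.max(0)).round(1),'z med',np.median(w[:,2]).round(4))
E
```

```text
side 128 [[-13.4  20.6  66.3]
 [ -9.4  30.3  70.1]
 [ -3.9  49.4  73.7]
 [  5.8  64.2  77.2]
 [ 12.5  75.6  80.8]]
0.02 24 [-12.2  20.   68.4] [12.6 29.7 82. ] z med 0.073
0.03 24 [-16.4  30.2  66.3] [10.6 39.4 78.6] z med 0.0729
0.04 18 [-10.7  40.7  67.5] [11.9 49.8 80.6] z med 0.0741
0.05 22 [-12.7  50.1  66.1] [11.9 59.6 81.2] z med 0.0753
0.06 29 [-13.8  60.4  65.2] [14.5 69.6 81.1] z med 0.073
0.07 11 [-13.8  70.6  69.2] [ 6.3 77.2 79.5] z med 0.0753
top 62 [[-14.1  52.5  70. ]
 [-10.7  57.7  72.9]
 [ -3.7  63.   76.1]
 [  5.3  71.4  79. ]
 [ 11.4  77.   83.6]]
0.05 19 [-14.1  51.9  66.8] [12.1 59.6 80.9] z med 0.0761
0.06 27 [-14.3  60.1  71. ] [11.2 69.8 83.7] z med 0.0757
0.07 16 [-13.   70.3  70.6] [10.3 77.2 83.9] z med 0.0765
```

The comb sits at bay x -14..+12 mm with its end at y = 77 mm (so y is about +2 mm), and it is level. I'll lower it gently.

```bash
python3 -m creep '{"translation":[[0,-2,-10],[0,-2,-20],[0,-2,-30],[0,-2,-38],[0,-2,-41]],"yaw":[0,0,0,0,0],"gripper":[255,255,255,255,255]}' && python3 -m creep '{"translation":[[0,0,-1],[0,0,-2],[0,0,-2],[0,0,-2]],"yaw":[0,0,0,0],"gripper":[255,255,255,255]}'
```

```text
time_s: 5.73
ee_pos: [0.5108, -0.1081, 0.0464]
eef_rot: [-3.134, 0.002, 1.487]
force: [-0.4, 0.4, 0.0]
grip_width: 0.0269
time_s: 6.07
ee_pos: [0.5111, -0.1081, 0.0447]
eef_rot: [-3.135, 0.002, 1.487]
force: [0.4, -0.9, -0.4]
grip_width: 0.0268
```

```bash
python3 -m creep '{"translation":[[0,0,-1],[0,0,-2],[0,0,-3],[0,0,-4],[0,0,-4]],"yaw":[0,0,0,0,0],"gripper":[255,255,255,255,255]}'; python3 -m creep '{"translation":[[0,0,-0.5],[0,0,-1],[0,0,-1.5]],"yaw":[0,0,0],"gripper":[255,255,255]}'
```

```text
time_s: 6.48
ee_pos: [0.5109, -0.1081, 0.0405]
eef_rot: [-3.134, 0.002, 1.487]
force: [0.1, 0.5, -1.0]
grip_width: 0.0267
time_s: 6.73
ee_pos: [0.511, -0.1081, 0.0393]
eef_rot: [-3.135, 0.003, 1.487]
force: [-4.0, 0.8, 11.4]
grip_width: 0.0263
```

Contact with the floor. I'll ease off, open to about 39 mm and rise.

```bash
python3 -m creep '{"translation":[[0,0,1],[0,0,1],[0,0,1],[0,0,1],[0,0,1]],"yaw":[0,0,0,0,0],"gripper":[255,200,170,150,150]}' && python3 -m creep '{"translation":[[0,0,3],[0,0,15],[0,0,40],[0,0,70],[0,0,90]],"yaw":[0,0,0,0,0],"gripper":[150,150,150,150,150]}' && python3 - <<'E'
from h import *
import pickle
a=grab('side');b=grab('top');pickle.dump((a,b),open('p2.pkl','wb'))
im=np.hstack([cv2.resize(a['pixels'][120:220,205:305],(400,400),interpolation=cv2.INTER_CUBIC),cv2.resize(b['pixels'][160:260,275:375],(400,400),interpolation=cv2.INTER_CUBIC)])
cv2.imwrite('pics/p2.png',im[:,:,::-1])
c,s=np.cos(-.085),np.sin(-.085)
W=cloud(a).reshape(-1,3);d=W-[.5139,-.1062,0]
q=np.c_[d[:,0]*c+d[:,1]*s,-d[:,0]*s+d[:,1]*c,W[:,2]]
m=(q[:,0]>.05)&(q[:,0]<.11)&(abs(q[:,1])<.06)&(q[:,2]>.03)&(q[:,2]<.043)
print('lid z',np.median(q[m,2]),m.sum())
E
```

```text
time_s: 7.15
ee_pos: [0.511, -0.1081, 0.0402]
eef_rot: [-3.134, 0.002, 1.487]
force: [-0.3, 0.5, 0.8]
grip_width: 0.0378
time_s: 7.57
ee_pos: [0.5115, -0.1082, 0.1335]
eef_rot: [-3.137, 0.003, 1.487]
force: [1.4, 0.6, 1.2]
grip_width: 0.0387
lid z 0.037928457674046984 581
```

View pics/p2.png

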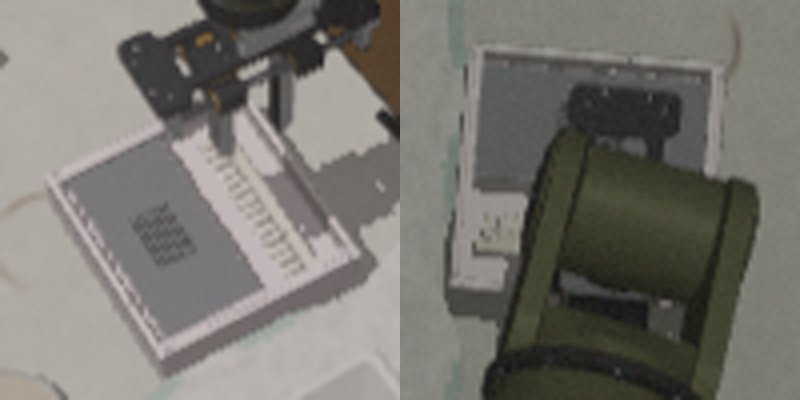

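The comb lies flat in the bay with its teeth towards the lid: the side crop shows it from (215,150) to (300,265). Next I'll close the fingers and hover over the lid's centre at (0.593, -0.113).

```bash
python3 -m creep '{"translation":[[20,-1,0],[41,-3,0],[61,-4,0],[82,-5,0],[82,-5,0]],"yaw":[0,0,0,0,0],"gripper":[255,255,255,255,255]}' 20 && python3 -m creep '{"translation":[[0,0,-20],[0,0,-40],[0,0,-60],[0,0,-66],[0,0,-66]],"yaw":[0,0,0,0,0],"gripper":[255,255,255,255,255]}'; python3 -m creep '{"translation":[[0,0,-0.5],[0,0,-1],[0,0,-1.5]],"yaw":[0,0,0],"gripper":[255,255,255]}'
```

```text
time_s: 8.08
ee_pos: [0.5965, -0.1135, 0.1342]
eef_rot: [-3.141, 0.004, 1.487]
force: [0.2, 0.4, 0.3]
grip_width: 0.0087
time_s: 8.5
ee_pos: [0.5953, -0.1133, 0.0667]
eef_rot: [-3.138, 0.003, 1.487]
force: [-0.4, 0.0, 0.6]
grip_width: 0.0007
time_s: 8.75
ee_pos: [0.5956, -0.1134, 0.0663]
eef_rot: [-3.139, 0.003, 1.487]
force: [0.4, 0.2, -0.4]
grip_width: 0.0006
```

```bash
python3 -m creep '{"translation":[[0,0,-1],[0,0,-2],[0,0,-3],[0,0,-4],[0,0,-4]],"yaw":[0,0,0,0,0],"gripper":[255,255,255,255,255]}'; python3 -m creep '{"translation":[[0,0,-0.5],[0,0,-1],[0,0,-1],[0,0,-1]],"yaw":[0,0,0,0],"gripper":[255,255,255,255]}'
```

```text
time_s: 9.17
ee_pos: [0.5955, -0.1134, 0.0621]
eef_rot: [-3.139, 0.003, 1.487]
force: [-0.0, 0.8, -0.2]
grip_width: 0.0004
time_s: 9.5
ee_pos: [0.5955, -0.1134, 0.0611]
eef_rot: [-3.139, 0.003, 1.487]
force: [0.1, 0.1, -0.5]
grip_width: 0.0005
```

```bash
for i in 1 2 3; do python3 -m creep '{"translation":[[0,0,-0.2],[0,0,-0.4],[0,0,-0.4]],"yaw":[0,0,0],"gripper":[255,255,255]}' | egrep 'ee_pos|force'; done
```

```text
ee_pos: [0.5955, -0.1133, 0.0606]
force: [-0.5, 0.7, 0.5]
ee_pos: [0.5955, -0.1133, 0.0602]
force: [0.8, -0.6, -0.2]
ee_pos: [0.5955, -0.1134, 0.0597]
force: [-0.0, 0.7, -0.1]
```

```bash
for i in 1 2 3 4; do python3 -m creep '{"translation":[[0,0,-0.2],[0,0,-0.4],[0,0,-0.4]],"yaw":[0,0,0],"gripper":[255,255,255]}' | egrep 'ee_pos|force'; done
```

```text
ee_pos: [0.5955, -0.1133, 0.0593]
force: [-0.1, 0.6, 0.3]
ee_pos: [0.5954, -0.1133, 0.0588]
force: [-0.1, -0.1, 0.2]
ee_pos: [0.5955, -0.1133, 0.0585]
force: [0.0, -0.1, -0.6]
ee_pos: [0.5955, -0.1133, 0.0583]
force: [-2.0, 0.5, 4.5]
```

Contact is at TCP z of about 0.0584, so the lid top is at about 0.0394, which agrees with the camera. I'll increase the press gradually.

```bash
python3 -m creep '{"translation":[[0,0,-0.3],[0,0,-0.4],[0,0,-0.4],[0,0,-0.4]],"yaw":[0,0,0,0],"gripper":[255,255,255,255]}' | egrep 'ee_pos|force';python3 -m creep '{"translation":[[0,0,-0.4],[0,0,-0.5],[0,0,-0.5],[0,0,-0.5]],"yaw":[0,0,0,0],"gripper":[255,255,255,255]}' | egrep 'ee_pos|force'
```

```text
ee_pos: [0.5955, -0.1133, 0.0583]
force: [-2.9, 0.5, 6.8]
ee_pos: [0.5955, -0.1134, 0.0583]
force: [-3.6, 1.7, 6.1]
```

```bash
python3 -m creep '{"translation":[[0,0,-0.7],[0,0,-0.8],[0,0,-0.8],[0,0,-0.8]],"yaw":[0,0,0,0],"gripper":[255,255,255,255]}' | egrep 'ee_pos|force';python3 -m creep '{"translation":[[0,0,-0.9],[0,0,-1.0],[0,0,-1.0],[0,0,-1.0]],"yaw":[0,0,0,0],"gripper":[255,255,255,255]}' | egrep 'ee_pos|force'
```

```text
ee_pos: [0.5958, -0.1134, 0.0583]
force: [-3.6, 1.2, 9.3]
ee_pos: [0.5962, -0.1134, 0.0583]
force: [-3.2, 1.6, 10.6]
```

```bash
python3 -m creep '{"translation":[[0,0,-1.2],[-0.5,0,-1.3],[-1,0.1,-1.3],[-2,0.2,-1.3],[-3,0.3,-1.3]],"yaw":[0,0,0,0,0],"gripper":[255,255,255,255,255]}' | egrep 'ee_pos|force'
```

```text
ee_pos: [0.5946, -0.1133, 0.0583]
force: [3.9, 1.4, 8.1]
```

```bash
python3 -m creep '{"translation":[[-1.5,0.1,-1.6],[-2.5,0.2,-1.8],[-3.5,0.3,-1.9],[-4.5,0.4,-1.9],[-5.5,0.5,-1.9]],"yaw":[0,0,0,0,0],"gripper":[255,255,255,255,255]}' | egrep 'ee_pos|force'
```

```text
ee_pos: [0.5908, -0.113, 0.0583]
force: [3.8, 0.2, 11.6]
```

```bash
python3 -m creep '{"translation":[[-2,0.2,-2.1],[-3.5,0.3,-2.3],[-5,0.4,-2.3],[-6.5,0.5,-2.3],[-8,0.7,-2.3]],"yaw":[0,0,0,0,0],"gripper":[255,255,255,255,255]}' | egrep 'ee_pos|force'
```

```text
ee_pos: [0.5849, -0.1126, 0.0582]
force: [3.6, 1.0, 14.3]
```

```bash
python3 -m creep '{"translation":[[-4,0.3,-2.3],[-6,0.5,-2.3],[-8,0.7,-2.3],[-10,0.8,-2.3],[-12,1,-2.3]],"yaw":[0,0,0,0,0],"gripper":[255,255,255,255,255]}' | egrep 'ee_pos|force';  python3 - <<'E'
from h import *
a=grab('side')
cv2.imwrite('pics/l1.png',cv2.resize(a['pixels'][130:210,210:290],(400,400),interpolation=cv2.INTER_CUBIC)[:,:,::-1])
E
```

```text
ee_pos: [0.575, -0.1118, 0.0582]
force: [4.2, 1.0, 15.3]
```

View pics/l1.png

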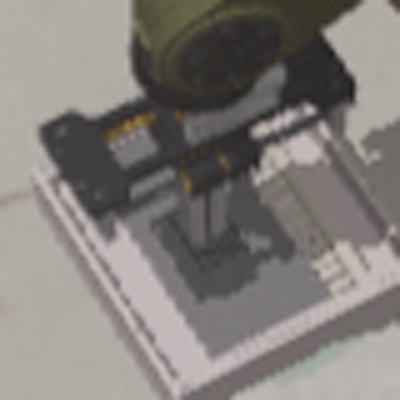

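The lid follows the fingertip: the side crop shows white deck exposed at (130,280) and the lid's leading edge near the comb at (310,270). I'll keep dragging at about 15 N.

```bash
python3 -m creep '{"translation":[[-4,0.3,-2.2],[-7,0.6,-2.2],[-9,0.8,-2.2],[-12,1,-2.2],[-14,1.2,-2.2]],"yaw":[0,0,0,0,0],"gripper":[255,255,255,255,255]}' | egrep 'ee_pos|force'
```

```text
ee_pos: [0.5627, -0.1109, 0.0582]
force: [3.6, 1.3, 15.3]
```

```bash
python3 -m creep '{"translation":[[-4,0.3,-2.2],[-7,0.6,-2.2],[-9,0.8,-2.2],[-12,1,-2.2],[-14,1.2,-2.2]],"yaw":[0,0,0,0,0],"gripper":[255,255,255,255,255]}' | egrep 'ee_pos|force'
```

```text
ee_pos: [0.5507, -0.11, 0.0582]
force: [4.2, 1.0, 14.3]
```

```bash
python3 -m creep '{"translation":[[-4,0.3,-2.2],[-7,0.6,-2.3],[-9,0.8,-2.3],[-12,1,-2.3],[-14,1.2,-2.3]],"yaw":[0,0,0,0,0],"gripper":[255,255,255,255,255]}' | egrep 'ee_pos|force'
```

```text
ee_pos: [0.5388, -0.1091, 0.0582]
force: [3.6, 0.9, 15.6]
```

```bash
python3 -m creep '{"translation":[[-4,0.3,-2.2],[-6,0.5,-2.2],[-8,0.7,-2.2],[-10,0.8,-2.2],[-12,1,-2.2]],"yaw":[0,0,0,0,0],"gripper":[255,255,255,255,255]}' | egrep 'ee_pos|force'
```

```text
ee_pos: [0.529, -0.1084, 0.0582]
force: [3.2, 2.5, 15.1]
```

```bash
python3 -m creep '{"translation":[[-3,0.3,-2.1],[-4,0.4,-2.1],[-5,0.5,-2.1],[-6,0.5,-2.1],[-7,0.6,-2.1]],"yaw":[0,0,0,0,0],"gripper":[255,255,255,255,255]}' | egrep 'ee_pos|force'
```

```text
ee_pos: [0.5241, -0.108, 0.0582]
force: [3.2, 1.5, 15.7]
```

```bash
python3 -m creep '{"translation":[[-3,0.3,-2.1],[-4,0.4,-2.1],[-5,0.5,-2.1],[-6,0.5,-2.1],[-7,0.6,-2.1]],"yaw":[0,0,0,0,0],"gripper":[255,255,255,255,255]}' | egrep 'ee_pos|force'
```

```text
ee_pos: [0.5193, -0.1076, 0.0582]
force: [8.3, 2.6, 13.7]
```

The sideways force jumped to 8.3 N after about 77 mm of travel, which points to the end stop. I'll lift straight off and look.

```bash
python3 -m creep '{"translation":[[0,0,2],[0,0,20],[0,0,50],[0,0,90],[0,0,120]],"yaw":[0,0,0,0,0],"gripper":[255,255,255,255,255]}' && python3 -m creep '{"translation":[[-30,30,10],[-60,60,10],[-80,95,10],[-90,130,10],[-90,165,10]],"yaw":[0,0,0,0,0],"gripper":[255,255,255,255,255]}' && python3 -m creep '{"translation":[[-10,40,0],[-20,75,0],[-20,75,0]],"yaw":[0,0,0],"gripper":[255,255,255]}' && python3 - <<'E'
from h import *
a=grab('side');b=grab('top')
im=np.hstack([cv2.resize(a['pixels'][140:220,215:295],(400,400),interpolation=cv2.INTER_CUBIC),cv2.resize(b['pixels'][165:245,282:362],(400,400),interpolation=cv2.INTER_CUBIC)])
cv2.imwrite('pics/l2.png',im[:,:,::-1])
import pickle;pickle.dump((a,b),open('l2.pkl','wb'))
E
```

```text
time_s: 17.22
ee_pos: [0.5194, -0.1077, 0.1805]
eef_rot: [3.081, 0.01, 1.487]
force: [0.4, 0.0, -0.3]
grip_width: 0.0003
time_s: 17.63
ee_pos: [0.4274, 0.0586, 0.1909]
eef_rot: [3.08, 0.01, 1.486]
force: [0.4, -0.3, 0.1]
grip_width: 0.0006
time_s: 17.88
ee_pos: [0.4057, 0.1381, 0.1909]
eef_rot: [3.08, 0.009, 1.491]
force: [0.6, -0.7, 0.1]
grip_width: 0.0006
```

View pics/l2.png

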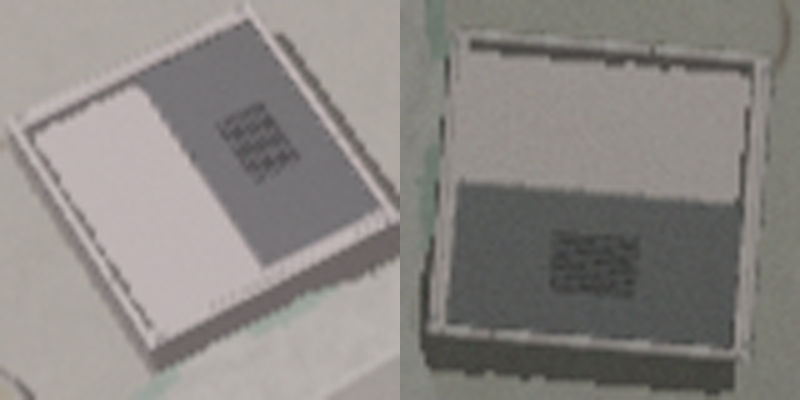

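The lid looks fully shut in both views: the black lines are at (594,264) in the top half of the picture, and no gap shows at the near wall. I'll check that numerically, along with the bystanders.

```bash
python3 - <<'E'
from h import *
import pickle
a,b=pickle.load(open('l2.pkl','rb'))
t=pickle.load(open('top0.pkl','rb'))
m0=world(t,[(282+153/3.75,165+102/3.75)],.0394)[0]
m1=world(b,[(282+194/5,165+264/5)],.0394)[0];m2=world(a,[(215+258/5,140+143/5)],.0394)[0]
u=np.array([np.cos(.085),-np.sin(.085),0])
for m in(m1,m2):print(m.round(4),'travel',(m-m0)@u,'x in case',(m-[.5587,-.110,0])@u)
e=world(b,[(282+57/5,165+182/5),(282+340/5,165+203/5)],.0394);print('trailing edge in case x',(e-[.5587,-.110,0])@u)
for n,(x0,x1,y0,y1) in dict(timer=(395,430,236,270),marker=(275,335,258,276),petri=(330,365,150,172),tape=(118,150,236,268)).items():
    d=np.abs(b['pixels'][y0:y1,x0:x1].astype(int)-t['pixels'][y0:y1,x0:x1]).max(2);print(n,(d>50).sum())
print(ctrl.get_obs()['force'])
E
```

```text
[ 0.5183 -0.1075  0.0394] travel -0.07453863444372368 x in case -0.04050462138116768
[ 0.5198 -0.1073  0.0394] travel -0.07305205255594281 x in case -0.039018039493386836
trailing edge in case x [-0.00066796  0.00271122]
timer 0
marker 0
petri 0
tape 0
[ 0.33944536 -0.79619336 -0.04074568]
```

```bash
python3 -c "
from station import ctrl
print(ctrl.hand_in())"
```

```text
the job is handed in; nothing more can be done
None
```

I put the gel comb flat in the case bay, dragged the lid shut with a closed fingertip, and backed the arm away before handing in. It took about 18 s of the 61 s allowed. The hand-in gave no verdict.

- **Comb:** I gripped it across its full width and set it down until it touched the bay floor. In the image after release it lay flat in the bay with the lid still open.
- **Lid:** I pressed with about 8–12 N at first, then 14–16 N for most of the drag. Those are readings at the end of each move, so peaks in between were not seen. After about 77 mm of fingertip travel the sideways force jumped from 3.2 to 8.3 N, which I took as the end stop.
- **Shut check:** Both views show the lid against the near wall with no visible gap. The black lines moved 73–75 mm, about 3 mm less than the fingertip, probably early slip. They now sit 39–41 mm towards -x from the case centre; I expect about 41 mm when shut. The images are only good to about 2 mm, so they can't settle the last couple of millimetres; the force jump is the better evidence.
- **Bystanders:** The top-view pixels around the timer, marker, petri dish and tape roll did not change. I chose the petri dish window from a faint outline, so that check is less certain.
- **Not checked:** The comb's final pose could not be seen once the lid covered it.

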